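# Open the dust filter of a goldsmith's bench

### The arm

A 6-joint arm with a two-finger parallel gripper is mounted at the origin on the work surface. World frame = base frame: x ahead of the robot, y to its left, z up, the work surface at z = 0. Lengths are in m, angles in rad, forces in N, time in s.
With the tool pointing down it reaches from about 0.25 to 0.775 m from the base axis. Payload 4 kg.
Tool frame: the origin (TCP) lies between the finger pads; the fingertips stand 25 mm ahead of it and the grasp point (between the pads) lies 6 mm ahead of it; z points along the fingers, x is the direction in which the jaws open and shut, and the axes are right-handed (so a half turn about z gives the same grasp; the last joint's range is limited). The gripper opens to 94 mm and grips with 3 to 60 N. Pads are 16 mm wide; open, the fingers measure 119 mm over their backs; the gripper's body (75 mm by 177 mm) begins 78 mm behind the grasp point.
Start: joints at [-1.41, 0.087, 1.371, -0, 1.684, -0.103], TCP at [0.143, -0.531, 0.231] pointing down, gripper open.
Joint ranges: [-3.1, 3.1], [-0.76, 2.03], [0.27, 2.55], [-1.08, 4.22], [0.17, 2.65], [-2.57, 2.57]. Speed limits (rad/s): [2.79, 2.79, 3.14, 3.14, 3.14, 3.14].

### API

Orientations are given as a unit quaternion [w, x, y, z].
In Python, from station import r gives the robot as it stands.
- The arm moves only by the tool arm_command, never from a script. Its argument "steps" is a list of rows, each a list of 3 entries, a list of its own where there are three numbers: the opening, from -1 (shut) to 1 (fully open), so that 0 is half open, then the shift along the tool's x, y, z in m, then the turn, a rotation vector about the tool's x, y, z in rad. In form: [[grip, [tx, ty, tz], [ax, ay, az]], ...]. A call has 1 to 12 rows; each row is the pose to reach, as a shift and turn from the pose commanded when the call began, along the tool's axes at that moment; what a row does not reach only later rows make up. A row lasts 1/12 s, in which the tool goes at most 41.7 mm and 7.16 degrees, less where a joint would pass 70% of its speed; a pose out of reach is approached as far as the arm can. A call with a gripper value outside its range is refused whole. The fingers move at their own pace and stop on an object; the grip force is fixed at half the most. Time passes only in rows, so rows that repeat a pose let the fingers close. It gives the time, the measured TCP pose, the force and the opening at its end, in the units of the state.
- r.get_obs(): the state, without advancing time (a new reading comes with each control period).
- r.snapshot(name): name is "scene" or "top" or "wrist"; returns a dict with "frame" (400x640x3 uint8, red, green, blue), "range_z" (400x640 float32, m along the optical axis (not along the pixel's ray), 0 where there is no reading), "K" (3x3 intrinsics, pixels), "D" ([k1, k2, p1, p2, k3] as OpenCV has them; the pictures are not rectified), "T" (4x4, takes a point from camera to world coordinates). Camera axes: x right, y down, z forward; pixel columns grow to the right and rows downward; lengths in m; the calibration is good to about 2 mm. A picture is of the moment at which its call begins.
- r.hand_in(): hands the job in, once; it reports no verdict.
The state is a dict: "time": time; "joint_positions": joint angles; "qvel": joint speeds; "joint_torque": joint torques, N m; "tcp_pos": TCP position; "ee_rot": TCP orientation; "force": force on the tool from outside, world axes, zero at the start; "ft_torque": the same for the moment, N m; "opening": finger opening in m.
Only numpy, scipy, OpenCV 4.12 (cv2) and the standard library are available. Lean on these libraries where they do the work, as an engineer would, in place of code of your own. Each camera call takes 0.05 s, during which the arm holds its last target.

### The job

Open the filing-dust filter on the goldsmith's bench: press the black snap tab in front of the metal cover fully down with a fingertip (it stays down), then push the cover along its guides, past the tab, until it is wholly off its seat and lies flat on the lower deck of the box with the filter uncovered. Only press and push: do not grip, lift, tip or shove the cover hard, and leave the other things on the bench where they are.

Things in the scene. Friction and masses are not known exactly. Their poses are not given: they have to be found in the camera images.
- filter_box: Fixed grey filter box, 270 (x) x 122 (y) x 63 mm, origin at the centre of its underside, z up; the cover slides off along its +x. Two rails 25 mm wide along x carry the cover, with a 54 mm wide open trough between them (floor at z = 20 mm). Guide walls, inner faces at y = +-52 mm, top at z = 63 mm. A black hose stub, z 7 to 51 mm, sticks out 30 mm at the -x end; fingers pass above it.
- seat (a point): Middle of the seat, at the box's (-70, 0, 55) mm: the rails from x = -129 to -20 mm, top at z = 55 mm, over the white pleated filter. The cover's origin starts here. Behind the seat a lip at x = -135 to -129 mm rises to z = 61 mm.
- deck (a point): Where the cover's origin may end, at the box's (54, 0, 52) mm: the middle of the lower deck, which is the rails from x = -20 to +127 mm, top at z = 52 mm (3 mm below the seat). An end stop at x = +127 mm rises to z = 62 mm.
- cover: Loose flat aluminium cover, 100 x 100 x 10 mm, about 0.25 kg, origin at the centre of its underside, axes along the box's, 2 mm play to each guide wall. A cross rib on its rear (-x) edge, 8 mm thick, 90 mm wide, reaches 30 mm above its underside. It slides with 1 to 4 N, blocked after 2 mm while the tab is up. It is off the seat with its origin past the box's x = +30 mm and meets the end stop at +77 mm.
- cover_rib (a point): Middle of the rear face of the cover's rib, at the cover's (-50, 0, 20) mm. The cover is pushed here in the box's +x direction.
- tab (a joint): Travel of the snap tab straight down, m: 0 = up (its top 8 mm above the seat, blocking the cover), 0.014 = fully in, on its stop (top 3 mm below the deck). The cover is free from about 0.009 on. It moves at about 4 N and has no return spring: it stays where it is left.
- tab_top (a point): Centre of the top face of the tab, a black ribbed block 40 (x) x 36 (y) mm in the trough just in front (+x) of the cover, at the box's (2, 0) mm; the top is at z = 63 mm when up, 49 mm when fully in.
- tin: Closed steel tin standing beside the box, 44 mm across, 40 mm tall, origin at its underside. Leave alone.
- loupe: Black loupe standing beside the box, 32 mm across, 24 mm tall, origin at its underside. Leave alone.
- file: Flat file with a wooden handle lying beside the box along its own x, from x = -80 (handle end) to +100 mm, 18 mm wide and tall. Leave alone.
- hammer: Small hammer lying to the left of the box, along its own x. Leave alone.
- block: Steel-topped wooden bench block, 90 x 70 x 30 mm, to the right of the box, origin at its underside. Leave alone.
- bowl: White ceramic bowl, 80 mm across, 35 mm tall, to the right of the box, origin at its underside. Leave alone.
- brush: Bench brush lying to the left of the box, along its own x. Leave alone.
Not all that is in view belongs to the job. Leave any pink or yellow look-alike of the cover alone.

How it is judged:
By the outcome, as a careful person would: the job done as asked, in the order asked, and still so for the second after the job is handed in, with the robot touching nothing.
It also fails if it takes over 38 s, if anything falls off the work surface, if the arm or the gripper's body presses on something with over 40 N, if the wrist force passes 120 N, or if a joint passes its speed limit or range.

## Working session

There is one attempt and no reset: what is moved stays moved. The work goes in short steps, Python scripts to look and compute and a tool call to move; the robot and the scene stay as the last step left them, time stands still between calls to the robot, and variables do not carry over. Pictures are saved under pics/ and viewed, and the job is handed in when it is done.

Besides the shell and the picture viewer there is one more tool, called after ">>>" by a JSON object that holds its "method" and its "body". arm_command: Moves the arm, as the interface text tells. Its arguments: {"type":"object","properties":{"steps":{"type":"array","items":{"type":"array"}}},"required":["steps"]}

```bash
mkdir -p pics; ls
cat > h.py <<'E'
import numpy as np, cv2
from station import r
def snap(n,f):
    s=r.snapshot(n); cv2.imwrite('pics/'+f+'.png',s['frame'][:,:,::-1]); np.savez('pics/'+f+'.npz',**s); return s
def world(s,u,v,z=None):
    K,D,T=s['K'],s['D'],s['T']
    p=cv2.undistortPoints(np.array([[[u,v]]],float),K,D)[0,0]
    d=np.array([p[0],p[1],1.])
    if z is None:
        zz=s['range_z'][int(v)-1:int(v)+2,int(u)-1:int(u)+2]; zz=np.median(zz[zz>0]); return T[:3,:3]@(d*zz)+T[:3,3]
    d=T[:3,:3]@d; return T[:3,3]+d*(z-T[2,3])/d[2]
E
python3 - <<'E'
from h import *
for n in('scene','top','wrist'): s=snap(n,n+'0')
print(r.get_obs())
E
```

```text
pics
{'time': 0.15, 'joint_positions': array([-1.41012602e+00,  8.78520178e-02,  1.37185734e+00, -1.83910525e-05,
        1.68358371e+00, -1.03110395e-01]), 'qvel': array([-0.00206607, -0.00176786, -0.00472129,  0.00149579, -0.00024178,
       -0.00063269]), 'joint_torque': array([ 1.78768521e-03, -3.40642583e+01, -3.02792823e+01,  7.17374613e-02,
        3.04881216e-02, -1.17739096e-04]), 'tcp_pos': array([ 0.14332998, -0.53062834,  0.22956174]), 'ee_rot': array([-5.76994281e-04,  7.93955114e-01, -6.07975784e-01, -6.24511521e-04]), 'force': array([ 0.60690483, -0.34990321, -0.20298003]), 'ft_torque': array([ 0.00853942, -0.00118197,  0.04581582]), 'opening': 0.09437799071065553}
```

View pics/top0.png

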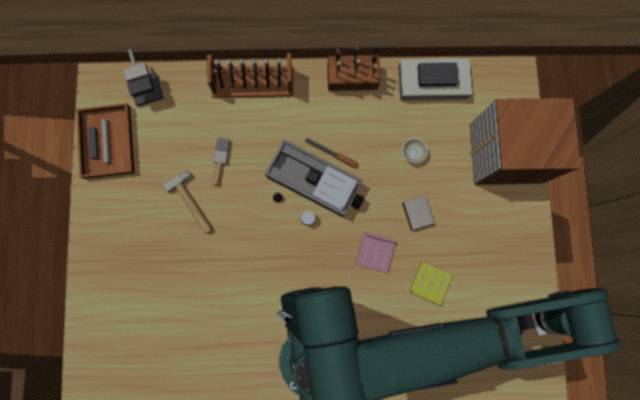

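View pics/scene0.png

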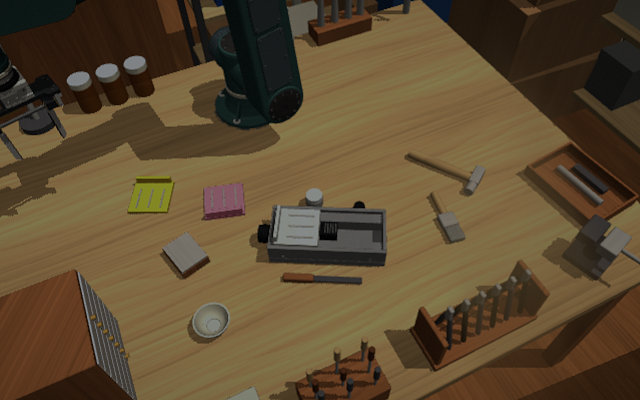

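View pics/wrist0.png

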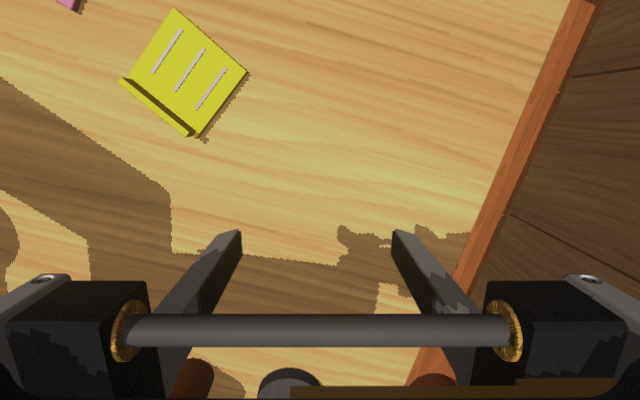

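Top view: the box is at about (315,178), the metal cover at (337,187), the black tab at (314,173) and the hose stub at (358,202). The look-alikes are pink (376,253) and yellow (432,284). Only the grey cover sits on the box. I'll enlarge it to confirm.

Run:
```python
import numpy as np,cv2
from h import world
s=dict(np.load('pics/top0.npz'));c=s['frame'][130:230,250:380,::-1]
cv2.imwrite('pics/topc.png',cv2.resize(c,None,fx=6,fy=6,interpolation=cv2.INTER_CUBIC))
s2=dict(np.load('pics/scene0.npz'));c=s2['frame'][180:290,245:400,::-1]
cv2.imwrite('pics/scenec.png',cv2.resize(c,None,fx=5,fy=5,interpolation=cv2.INTER_CUBIC))
for n,s,pts in(('top',s,[(337,187),(314,173),(358,202),(308,219),(278,198)]),('scene',s2,[(298,228),(329,231)])):
  for p in pts: print(n,p,world(s,*p).round(4))
```

```text
top (337, 187) [ 0.5075 -0.0771  0.0658]
top (314, 173) [ 0.5522 -0.0097  0.0614]
top (358, 202) [ 0.4636 -0.1398  0.0497]
top (308, 219) [0.4168 0.0109 0.0365]
top (278, 198) [0.4846 0.1009 0.0229]
scene (298, 228) [ 0.5152 -0.0704  0.063 ]
scene (329, 231) [ 0.5539 -0.0096  0.0618]
```

View pics/topc.png

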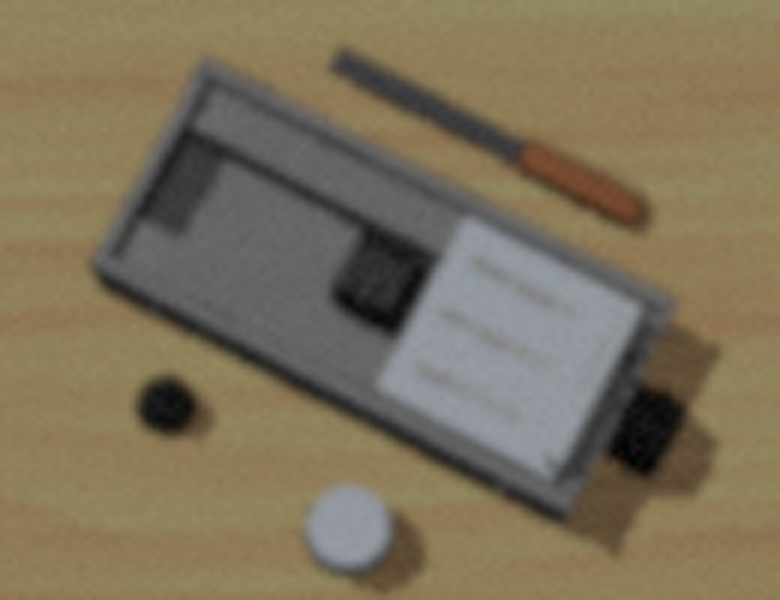

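View pics/scenec.png

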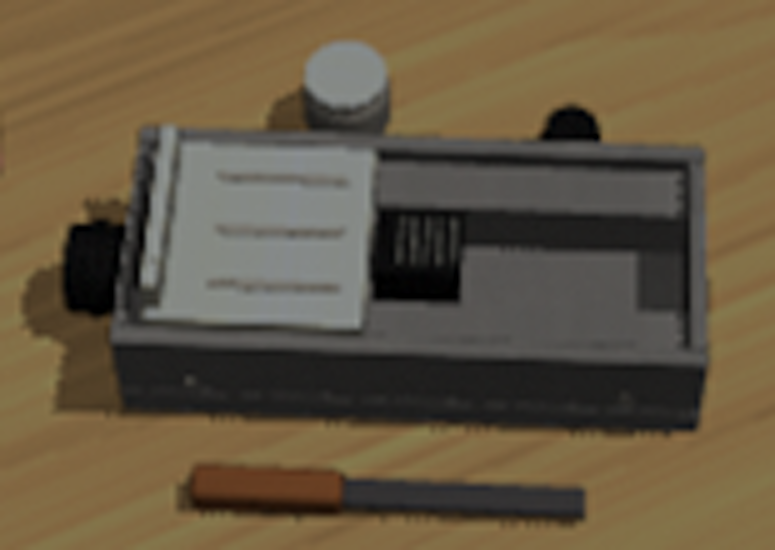

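Run:
```python
import numpy as np,cv2
from h import world
s=dict(np.load('pics/top0.npz'));s2=dict(np.load('pics/scene0.npz'))
# order: (+x,-y?) determined by image: box +x is away from stub
A=np.array([world(s,250+(x+.5)/6-.5,130+(y+.5)/6-.5,.063) for x,y in[(98,262),(208,60),(674,303),(568,517)]])
B=np.array([world(s2,245+(x+.5)/5-.5,180+(y+.5)/5-.5,.063) for x,y in[(703,148),(707,358),(112,342),(143,130)]])
M=np.array([[.135,.061],[.135,-.061],[-.135,-.061],[-.135,.061]])
for n,P in(('top',A),('scene',B),('both',None)):
  X=P[:,:2] if P is not None else np.r_[A,B][:,:2]; m=M if P is not None else np.r_[M,M]
  a=m-m.mean(0);b=X-X.mean(0);th=np.arctan2((a[:,0]*b[:,1]-a[:,1]*b[:,0]).sum(),(a*b).sum())
  c,sn=np.cos(th),np.sin(th);R=np.array([[c,-sn],[sn,c]]);t=X.mean(0)-R@m.mean(0)
  print(n,np.degrees(th),t.round(4),((m@R.T+t-X)*1e3).round(1).tolist())
for q,z in(((2,0),0),((-120,0),0),((-70,0),0)): print(q,(R@np.array(q)/1e3+t).round(4))
```

```text
top 60.650273475408596 [ 0.5399 -0.0091] [[-0.9, 4.3], [2.4, 0.6], [-0.8, -4.2], [-0.7, -0.7]]
scene 61.417643839435655 [ 0.5454 -0.0089] [[-1.8, 2.2], [3.7, 0.3], [0.7, -1.5], [-2.6, -1.0]]
both 61.034716010204804 [ 0.5426 -0.009 ] [[0.9, 4.4], [4.6, 1.5], [3.0, -4.2], [2.6, -1.3], [-3.6, 2.0], [1.6, -0.6], [-3.1, -1.5], [-6.0, -0.3]]
(2, 0) [ 0.5436 -0.0072]
(-120, 0) [ 0.4845 -0.114 ]
(-70, 0) [ 0.5087 -0.0702]
```

```bash
cat >> h.py <<'E'
from scipy.spatial.transform import Rotation as Ro
def need(p,xang):
    "shift and turn in tool axes to world TCP p, tool down, tool x at yaw xang deg"
    o=r.get_obs(); q=o['ee_rot']; R=Ro.from_quat([q[1],q[2],q[3],q[0]])
    a=np.radians(xang); x=np.array([np.cos(a),np.sin(a),0]); z=np.array([0,0,-1.]); G=Ro.from_matrix(np.c_[x,np.cross(z,x),z])
    print('shift',R.inv().apply(np.array(p)-o['tcp_pos']).round(4),'turn',(R.inv()*G).as_rotvec().round(4),'F',o['force'].round(1),'t',o['time'])
E
python3 -c "
from h import *
need([.480,-.123,.27],-29)"
```

```text
shift [-0.3058 -0.4313 -0.0399] turn [-8.000e-04  1.500e-03 -8.009e-01] F [ 0.6 -0.3 -0.2] t 0.15
```

>>> {"method": "arm_command", "body": {"steps": [[-1,[-0.02,-0.03,-0.01],[0,0,-0.1]],[-1,[-0.04,-0.06,-0.02],[0,0,-0.2]],[-1,[-0.06,-0.09,-0.03],[0,0,-0.3]],[-1,[-0.083,-0.118,-0.04],[0,0,-0.4]],[-1,[-0.106,-0.15,-0.04],[0,0,-0.5]],[-1,[-0.13,-0.182,-0.04],[0,0,-0.6]],[-1,[-0.153,-0.215,-0.04],[0,0,-0.7]],[-1,[-0.176,-0.248,-0.04],[0,0,-0.8]],[-1,[-0.199,-0.28,-0.04],[0,0,-0.8]],[-1,[-0.222,-0.313,-0.04],[0,0,-0.8]],[-1,[-0.245,-0.346,-0.04],[0,0,-0.8]],[-1,[-0.268,-0.378,-0.04],[0,0,-0.8]]]}}

```text
time: 1.15
tcp_pos: [0.4393, -0.1718, 0.2703]
ee_rot: [0.0, 0.968, -0.251, 0.0]
force: [-0.6, -0.4, 0.1]
opening: 0.0175
```

```bash
python3 -c "
from h import *
need([.480,-.123,.27],-29)"
```

```text
shift [ 0.0119 -0.0624  0.0003] turn [ 0.0001 -0.0001 -0.0007] F [-0.6 -0.4  0.1] t 1.15
```

>>> {"method": "arm_command", "body": {"steps": [[-1,[0.006,-0.031,0],[0,0,0]],[-1,[0.012,-0.062,0],[0,0,0]],[-1,[0.012,-0.062,0],[0,0,0]],[-1,[0.012,-0.062,0],[0,0,0]]]}}

```text
time: 1.48
tcp_pos: [0.4794, -0.1242, 0.2698]
ee_rot: [0.0, 0.968, -0.249, -0.001]
force: [0.5, -1.0, 0.5]
opening: 0.0004
```

```bash
python3 -c "
from h import *
s=snap('wrist','w1');print(r.get_obs()['tcp_pos'], s['T'].round(3))"
```

```text
[ 0.47885196 -0.12517142  0.26999223] [[ 0.876 -0.464 -0.131  0.518]
 [-0.482 -0.843 -0.237 -0.055]
 [-0.001  0.271 -0.962  0.423]
 [ 0.     0.     0.     1.   ]]
```

View pics/w1.png

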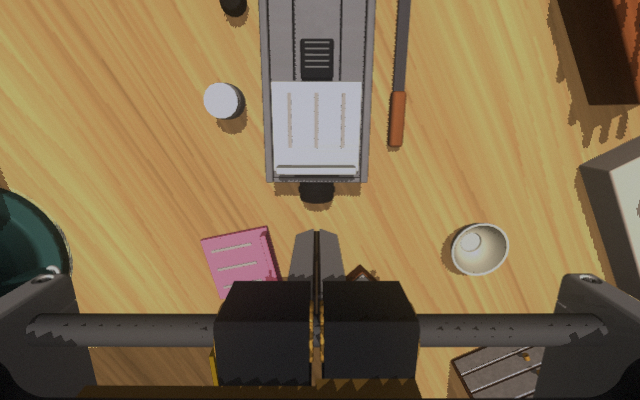

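Run:
```python
import numpy as np,cv2
s=dict(np.load('pics/w1.npz'));c=s['frame'][0:200,240:400,::-1]
cv2.imwrite('pics/w1c.png',cv2.resize(c,(480,600),interpolation=cv2.INTER_CUBIC))
```

```text
(no output)
```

View pics/w1c.png

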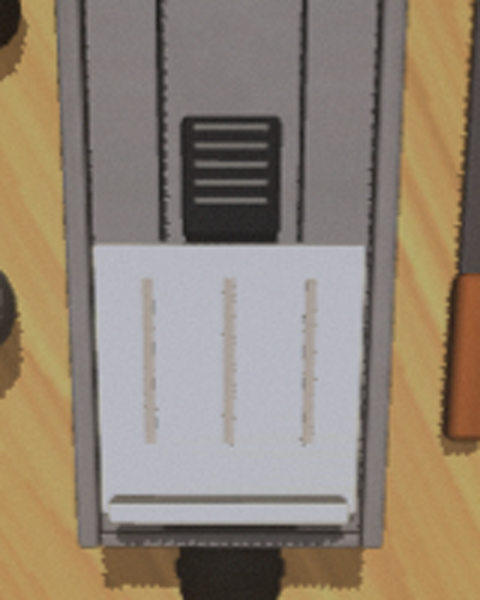

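Run:
```python
import numpy as np
from h import world
s=dict(np.load('pics/w1.npz'))
P=[(80,547,.063,-135,61),(383,547,.063,-135,-61),(94,245,.065,-20,50),(364,247,.065,-20,-50),(182,118,.063,22,18),(280,118,.063,22,-18),(107,522,.085,-120,45),(350,522,.085,-120,-45)]
X=np.array([world(s,240+(a+.5)/3-.5,(b+.5)/3-.5,z)[:2] for a,b,z,_,_ in P]);m=np.array([p[3:] for p in P])/1e3
a=m-m.mean(0);b=X-X.mean(0);th=np.arctan2((a[:,0]*b[:,1]-a[:,1]*b[:,0]).sum(),(a*b).sum())
c,sn=np.cos(th),np.sin(th);R=np.array([[c,-sn],[sn,c]]);t=X.mean(0)-R@m.mean(0)
print(np.degrees(th),t.round(4));print((((X-t)@R-m)*1e3).round(1).tolist())
for q in((3,0),(-150,0)): print(q,(R@np.array(q)/1e3+t).round(4))
for uv in((317,50),(317,110),(290,120),(317,171)): w=world(s,*uv); print(uv,w.round(4),((w[:2]-t)@R).round(4))
```

```text
61.11600132993553 [ 0.5438 -0.0084]
[[1.3, -1.4], [1.4, 0.1], [-1.0, -0.6], [-1.7, 1.3], [-0.7, -1.0], [-0.7, 0.4], [0.7, 0.6], [0.7, 0.5]]
(3, 0) [ 0.5452 -0.0058]
(-150, 0) [ 0.4713 -0.1398]
(317, 50) [0.5496 0.0007 0.0621] [ 0.0108 -0.0006]
(317, 110) [ 0.5198 -0.0535  0.0656] [-0.0511 -0.0007]
(290, 120) [ 0.488  -0.0483  0.0657] [-0.0619  0.0296]
(317, 171) [ 0.4883 -0.1107  0.0846] [-0.1164 -0.0008]
```

```bash
python3 -c "
from h import *
need([.5462,-.004,.11],-28.9)"
```

```text
shift [ 0.0004 -0.1388  0.1599] turn [ 0.001   0.001  -0.0014] F [ 0.4 -0.3  0.1] t 1.5333
```

>>> {"method": "arm_command", "body": {"steps": [[-1,[0,-0.03,0.01],[0,0,0]],[-1,[0,-0.06,0.03],[0,0,0]],[-1,[0,-0.09,0.05],[0,0,0]],[-1,[0,-0.12,0.07],[0,0,0]],[-1,[0,-0.138,0.1],[0,0,0]],[-1,[0,-0.138,0.13],[0,0,0]],[-1,[0,-0.138,0.15],[0,0,0]],[-1,[0,-0.138,0.16],[0,0,0]],[-1,[0,-0.138,0.16],[0,0,0]],[-1,[0,-0.138,0.16],[0,0,0]]]}}

```text
time: 2.37
tcp_pos: [0.546, -0.0059, 0.111]
ee_rot: [0.0, 0.968, -0.252, 0.0]
force: [0.9, -0.4, 1.1]
opening: 0.0006
```

```bash
python3 -c "
from h import *
need([.5462,-.004,.073],-28.9)
snap('wrist','w2');snap('scene','s2')
import cv2
c=cv2.imread('pics/s2.png')[150:290,240:410];cv2.imwrite('pics/s2c.png',cv2.resize(c,None,fx=4,fy=4))"
```

```text
shift [-0.0008 -0.0018  0.038 ] turn [ 0.0002 -0.0004 -0.0045] F [ 0.9 -0.4  1.1] t 2.3667
```

View pics/s2c.png

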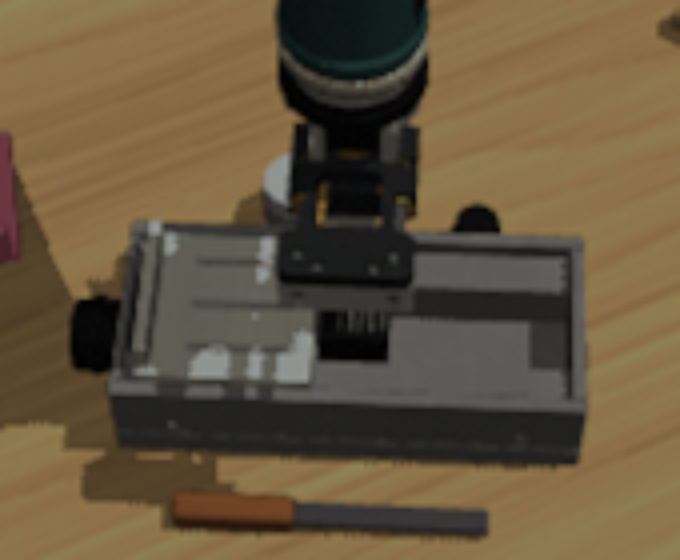

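>>> {"method": "arm_command", "body": {"steps": [[-1,[-0.001,-0.001,0.008],[0,0,0]],[-1,[-0.001,-0.001,0.015],[0,0,0]],[-1,[-0.001,-0.001,0.019],[0,0,0]],[-1,[-0.001,-0.001,0.022],[0,0,0]],[-1,[-0.001,-0.001,0.025],[0,0,0]],[-1,[-0.001,-0.001,0.028],[0,0,0]],[-1,[-0.001,-0.001,0.03],[0,0,0]],[-1,[-0.001,-0.001,0.032],[0,0,0]],[-1,[-0.001,-0.001,0.034],[0,0,0]],[-1,[-0.001,-0.001,0.035],[0,0,0]]]}}

```text
time: 3.3
tcp_pos: [0.5454, -0.0033, 0.0752]
ee_rot: [0.0, 0.968, -0.251, -0.0]
force: [-2.7, -0.3, 3.7]
opening: 0.0
```

>>> {"method": "arm_command", "body": {"steps": [[-1,[0,0,0.001],[0,0,0]],[-1,[0,0,0.002],[0,0,0]],[-1,[0,0,0.002],[0,0,0]]]}}

```text
time: 3.55
tcp_pos: [0.5455, -0.0033, 0.0742]
ee_rot: [0.0, 0.968, -0.251, -0.0]
force: [-4.6, 0.8, 7.1]
opening: 0.0007
```

>>> {"method": "arm_command", "body": {"steps": [[-1,[0,0,0.001],[0,0,0]],[-1,[0,0,0.0015],[0,0,0]],[-1,[0,0,0.0015],[0,0,0]]]}}

```text
time: 3.8
tcp_pos: [0.5456, -0.0033, 0.0742]
ee_rot: [0.0, 0.968, -0.251, 0.0]
force: [-7.0, 1.1, 13.0]
opening: 0.0003
```

>>> {"method": "arm_command", "body": {"steps": [[-1,[0,0,-0.02],[0,0,0]],[-1,[0,0,-0.05],[0,0,0]],[-1,[0,0,-0.075],[0,0,0]],[0,[0,0.03,-0.08],[0,0,0]],[0,[0,0.06,-0.08],[0,0,0]],[0,[0,0.09,-0.08],[0,0,0]],[0,[0,0.12,-0.08],[0,0,0]],[0,[0,0.15,-0.08],[0,0,0]],[0,[0,0.15,-0.08],[0,0,0]],[0,[0,0.15,-0.08],[0,0,0]]]}}

```text
time: 4.63
tcp_pos: [0.4729, -0.1356, 0.1518]
ee_rot: [-0.0, 0.968, -0.252, 0.001]
force: [-0.3, -0.1, -0.8]
opening: 0.0437
```

```bash
python3 -c "
from h import *
need([.4738,-.1354,.095],-28.9);print(r.get_obs()['opening'])
s=snap('wrist','w3')
for uv in ((317,171),): print(world(s,*uv))
for v in range(40,260,12): print(v,world(s,318,v).round(3))
"
```

```text
shift [ 0.0006 -0.0006  0.0568] turn [-0.0006 -0.0014 -0.0057] F [-0.3 -0.1 -0.8] t 4.6333
0.04366848200304356
[ 0.49084307 -0.10629452  0.06419884]
40 [ 0.539 -0.022  0.048]
52 [ 0.534 -0.031  0.065]
64 [ 0.53  -0.038  0.065]
76 [ 0.526 -0.045  0.065]
88 [ 0.522 -0.053  0.065]
100 [ 0.518 -0.06   0.065]
112 [ 0.513 -0.067  0.065]
124 [ 0.509 -0.075  0.064]
136 [ 0.505 -0.083  0.065]
148 [ 0.5   -0.091  0.064]
160 [ 0.496 -0.099  0.064]
172 [ 0.491 -0.107  0.064]
184 [ 0.489 -0.112  0.085]
196 [ 0.481 -0.125  0.06 ]
208 [ 0.475 -0.137  0.05 ]
220 [ 0.469 -0.147  0.051]
232 [ 0.454 -0.174 -0.   ]
244 [ 0.448 -0.186  0.   ]
256 [ 0.441 -0.199 -0.   ]
```

View pics/w3.png

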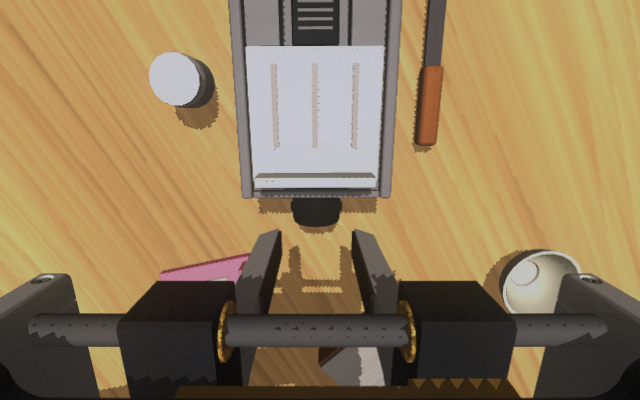

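Tab at (318,40) reads z = 0.048, so it is down on its stop and the cover is still seated. The fingers are behind the rib, so I'll descend there and then push.

>>> {"method": "arm_command", "body": {"steps": [[0,[0,0,0.02],[0,0,-0.003]],[0,[0,0,0.035],[0,0,-0.003]],[0,[0,0,0.05],[0,0,-0.003]],[0,[0,0,0.056],[0,0,-0.003]],[0,[0,0,0.056],[0,0,-0.003]],[0,[0,0,0.056],[0,0,-0.003]],[0,[0,-0.006,0.056],[0,0,-0.003]],[0,[0,-0.011,0.056],[0,0,-0.003]],[0,[0,-0.015,0.056],[0,0,-0.003]]]}}

```text
time: 5.43
tcp_pos: [0.4811, -0.1212, 0.0971]
ee_rot: [0.0, 0.968, -0.249, 0.001]
force: [-1.6, -2.3, 1.9]
opening: 0.0471
```

```bash
cat >> h.py <<'E'
def box(p,th=np.radians(61.1),t=(.5438,-.0084)):
    c,s=np.cos(th),np.sin(th); d=np.array(p[:2])-t; return np.array([d[0]*c+d[1]*s,-d[0]*s+d[1]*c])*1e3
def st():
    o=r.get_obs();q=o['ee_rot'];x=Ro.from_quat([q[1],q[2],q[3],q[0]]).as_matrix()[:,0]
    print('box mm',box(o['tcp_pos']).round(1),'z',o['tcp_pos'][2].round(4),'Fbox',(box(o['force'][:2],t=(0,0))/1e3).round(1),o['force'][2].round(1),'yaw',np.degrees(np.arctan2(x[1],x[0])).round(2),'op',o['opening'],o['time'])
E
python3 -c "
from h import *
st()"
```

```text
box mm [-129.     0.4] z 0.0971 Fbox [-2.8  0.3] 1.9 yaw -28.86 op 0.04711592239731981 5.4333
```

>>> {"method": "arm_command", "body": {"steps": [[0,[0,-0.002,0.001],[0,0,0]],[0,[0,-0.004,0.001],[0,0,0]],[0,[0,-0.007,0.001],[0,0,0]],[0,[0,-0.01,0.001],[0,0,0]],[0,[0,-0.013,0.001],[0,0,0]],[0,[0,-0.016,0.001],[0,0,0]],[0,[0,-0.02,0.001],[0,0,0]],[0,[0,-0.024,0.001],[0,0,0]],[0,[0,-0.028,0.001],[0,0,0]],[0,[0,-0.032,0.001],[0,0,0]]]}}

```text
time: 6.27
tcp_pos: [0.4957, -0.0929, 0.0949]
ee_rot: [0.0, 0.968, -0.249, -0.0]
force: [-1.3, -3.6, 2.5]
opening: 0.0466
```

```bash
python3 -c "
from h import *
st();snap('wrist','w4')"
```

```text
box mm [-97.3   1.3] z 0.0949 Fbox [-3.7 -0.6] 2.5 yaw -28.87 op 0.04664071042940687 6.2667
```

View pics/w4.png

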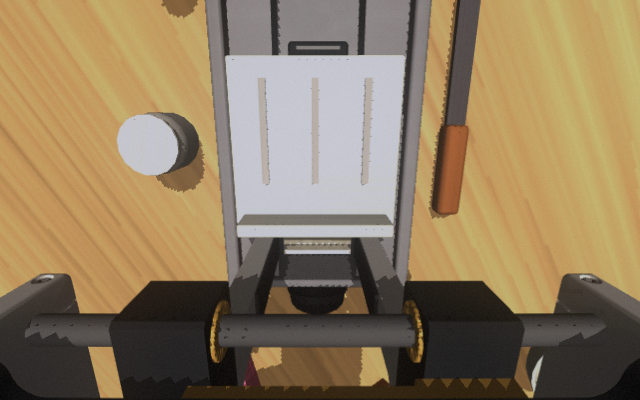

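The cover (front edge at row 57) slides squarely over the tab at about 4 N. I'll continue.

>>> {"method": "arm_command", "body": {"steps": [[0,[0,-0.004,0],[0,0,0]],[0,[0,-0.008,0],[0,0,0]],[0,[0.001,-0.012,0],[0,0,0]],[0,[0.001,-0.016,0],[0,0,0]],[0,[0.001,-0.02,0],[0,0,0]],[0,[0.001,-0.024,0],[0,0,0]],[0,[0.001,-0.028,0],[0,0,0]],[0,[0.001,-0.032,0],[0,0,0]],[0,[0.001,-0.036,0],[0,0,0]],[0,[0.001,-0.04,0],[0,0,0]],[0,[0.001,-0.044,0],[0,0,0]],[0,[0.001,-0.047,0],[0,0,0]]]}}

```text
time: 7.32
tcp_pos: [0.5192, -0.0518, 0.0945]
ee_rot: [-0.0, 0.968, -0.249, -0.0]
force: [0.2, -2.3, -0.0]
opening: 0.0473
```

```bash
python3 -c "
from h import *
st()"
```

```text
box mm [-49.9   0.5] z 0.0945 Fbox [-1.9 -1.3] -0.0 yaw -28.86 op 0.04734412175640375 7.3167
```

>>> {"method": "arm_command", "body": {"steps": [[0,[0,-0.004,0],[0,0,0]],[0,[0,-0.008,0],[0,0,0]],[0,[0,-0.012,0],[0,0,0]],[0,[0,-0.016,0],[0,0,0]],[0,[0,-0.02,0],[0,0,0]],[0,[0,-0.024,0],[0,0,0]],[0,[0,-0.028,0],[0,0,0]],[0,[0,-0.032,0],[0,0,0]],[0,[0,-0.036,0],[0,0,0]],[0,[0,-0.04,0],[0,0,0]],[0,[0,-0.043,0],[0,0,0]],[0,[0,-0.046,0],[0,0,0]]]}}

```text
time: 8.32
tcp_pos: [0.5415, -0.0121, 0.095]
ee_rot: [0.0, 0.968, -0.249, -0.0]
force: [-1.2, -0.1, -1.8]
opening: 0.047
```

```bash
python3 -c "
from h import *
st();snap('wrist','w5')"
```

```text
box mm [-4.3  0.2] z 0.095 Fbox [-0.6  1. ] -1.8 yaw -28.87 op 0.046966330950311656 8.3167
```

View pics/w5.png

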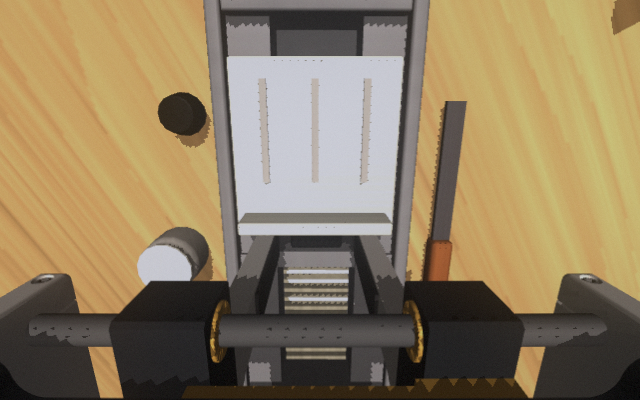

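The filter is uncovered and the cover sits at (315,140). I'll back off in -x, rise and check that it lies flat.

>>> {"method": "arm_command", "body": {"steps": [[0,[0,0.005,0],[0,0,0]],[0,[0,0.015,0],[0,0,0]],[0,[0,0.03,-0.01],[0,0,0]],[0,[0,0.05,-0.04],[0,0,0]],[0,[0,0.07,-0.07],[0,0,0]],[0,[0,0.09,-0.1],[0,0,0]],[0,[0,0.11,-0.13],[0,0,0]],[0,[0,0.12,-0.15],[0,0,0]],[0,[0,0.12,-0.15],[0,0,0]],[0,[0,0.12,-0.15],[0,0,0]],[0,[0,0.12,-0.15],[0,0,0]]]}}

```text
time: 9.28
tcp_pos: [0.4828, -0.1173, 0.2437]
ee_rot: [-0.0, 0.968, -0.25, -0.001]
force: [0.4, 0.8, -0.7]
opening: 0.047
```

```bash
python3 -c "
from h import *
st();s=snap('wrist','w6')
pts=[]
for v in range(0,240,2):
  for u in range(230,400,2):
    if s['range_z'][v,u]>0: w=world(s,u,v); pts.append([*box(w),w[2]*1e3])
p=np.array(pts); np.save('pics/p.npy',p)
for x in range(-130,125,10):
  print(x,[ (lambda q: round(float(np.median(q)),1) if len(q) else None)(p[(abs(p[:,0]-x)<4)&(abs(p[:,1]-y)<5),2]) for y in(-40,0,40)])
snap('scene','s6')
c=cv2.imread('pics/s6.png')[150:310,230:430];cv2.imwrite('pics/s6c.png',cv2.resize(c,None,fx=3.5,fy=3.5))
"
```

```text
box mm [-124.8    0.8] z 0.2437 Fbox [0.8 0. ] -0.7 yaw -28.9 op 0.046969859648771366 9.2833
-130 [58.0, 45.6, 57.9]
-120 [55.0, 31.7, 54.8]
-110 [54.8, 32.8, 54.5]
-100 [54.6, 41.7, 54.5]
-90 [54.5, 29.6, 54.7]
-80 [54.6, 35.9, 54.7]
-70 [54.7, 27.4, 54.6]
-60 [54.4, 33.6, 54.6]
-50 [54.6, 42.3, 54.4]
-40 [54.6, 24.0, 54.6]
-30 [54.6, 51.2, 54.5]
-20 [52.8, 50.8, 53.5]
-10 [51.5, 48.5, 51.5]
0 [51.4, 48.4, 51.6]
10 [81.3, 81.4, 81.2]
20 [61.6, 61.4, 61.5]
30 [61.6, 61.4, 61.4]
40 [61.4, 61.8, 61.3]
50 [61.3, 61.8, 61.3]
60 [61.0, 61.5, 61.4]
70 [None, None, None]
80 [None, None, None]
90 [None, None, None]
100 [None, None, None]
110 [None, None, None]
120 [None, None, None]
  return _methods._mean(a, axis=axis, dtype=dtype,
  ret = ret.dtype.type(ret / rcount)
```

View pics/w6.png

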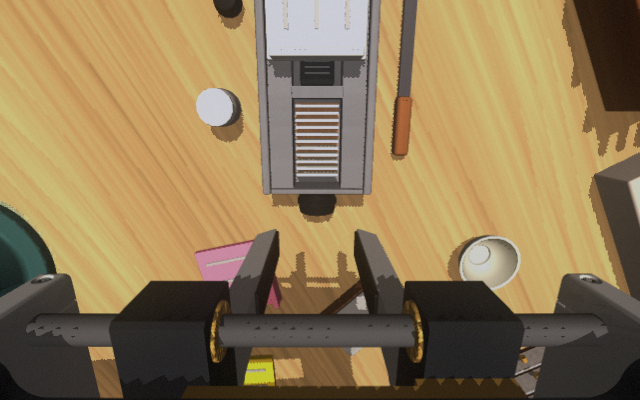

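View pics/s6c.png

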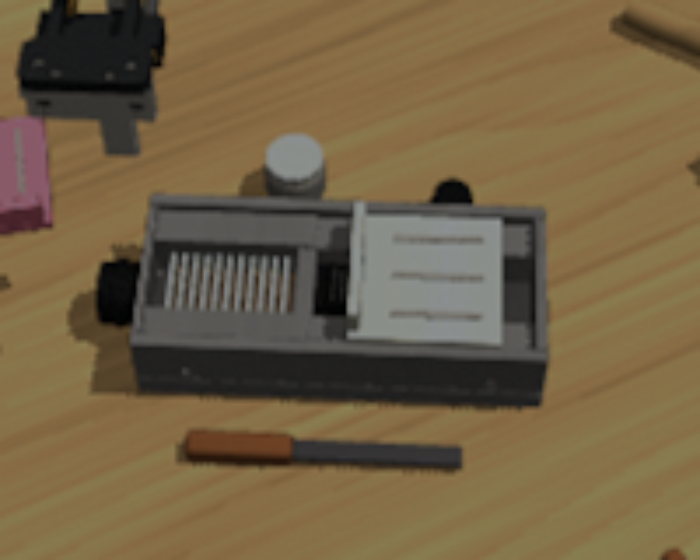

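The cover lies flat: its top reads 61–62 mm and its rib 81 mm, both as they should be on the deck. The tab top is at 48.4 mm (down) and the rib's rear face is at about +4 mm. The other things near the box look unmoved and the gripper touches nothing.

```bash
python3 -c "
from station import r
print(r.hand_in())"
```

```text
the job is handed in; nothing more can be done
None
```

The filter is open and the job is handed in, at about 9.4 s on the robot's clock. I pressed the tab down with the closed fingertips until it stopped moving at about 13 N. Then I pushed the cover by its rib, past the tab and onto the lower deck, with about 4 N or less in the readings after each push.

Last checks:
- **Cover:** it lies flat, with its top at 61–62 mm. Its origin is at about box x = +54 mm, past the +30 mm needed.
- **Tab:** it stayed down, its top reading 48.4 mm against the nominal 49 mm.
- **Filter:** it is uncovered.
- **Surroundings:** the tin, loupe, file and bowl look unmoved in the pictures. I did not check the hammer and brush again after the push. The gripper was clear of everything.

No check failed. The first box position from the top and scene cameras differed by about 5 mm between them, so I used the wrist-camera fit, whose points agreed to about 2 mm.

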